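# Hang a parts-bin bracket on a slotted upright and press it home

### The arm

A 7-joint arm with a two-finger parallel gripper is mounted at the origin on the work surface. World frame = base frame: x ahead of the robot, y to its left, z up, the work surface at z = 0. Lengths are in m, angles in rad, forces in N, time in s.
With the tool pointing down it reaches from about 0.35 to 0.9 m from the base axis. Payload 19.9 kg.
Tool frame: the origin (TCP) lies on the centre line of the jaws, within the pads' length; the fingertips stand 22 mm ahead of it and the grasp point (between the pads) lies 3 mm ahead of it (robot.tcp_to_tips is the distance from the TCP to the fingertips, in m); z points along the fingers, y is the line along which they close (so a half turn about z gives the same grasp; the last joint's range is limited). The gripper opens to 94 mm and grips with 3 to 60 N. Pads are 16 mm wide; open, the fingers measure 119 mm over their backs; the gripper's body (75 mm by 177 mm) begins 78 mm behind the grasp point.
Start: joints at [1.137, 0.417, -0.01, 1.614, 0.005, 1.111, -0.053], TCP at [0.239, -0.577, 0.227] pointing down, gripper open.
Joint ranges: [-2.81, 2.81], [-0.39, 2.02], [-1.27, 1.25], [0.06, 2.57], [-1.19, 4.33], [0.19, 2], [-2.82, 2.82]. Speed limits (rad/s): [1.89, 1.89, 2.39, 2.39, 3.01, 3.01, 3.01].

### API

Orientations are given as a 3x3 rotation matrix whose columns are the frame's x, y, z axes.
In Python, from rig import robot, grab_frame, camera_info, recognise, cut_out, tip_of, readout gives the robot as it stands. Calls block until the motion is done:
- robot.move_ptp(position, orientation): joint-space move of the TCP to a pose.
- robot.move_linear(position, velocity=0.15, frame=None, threshold=None): straight line of the TCP; frame=None keeps the orientation; velocity is the mean speed in m/s. With threshold (N) it stops when the force on the tool has changed by that much, and returns True; else False.
- robot.goto_joints(angles): joint-space move.
- robot.gripper_to(opening): finger opening in m; the grip force is fixed at half the most; returns when the fingers have stopped.
- robot.pause(seconds).
- robot.ik(position, orientation): joint angles nearest the present ones, or None.
- grab_frame(name): name is "side" or "top"; returns (picture, depth): 480x640x3 uint8, red, green, blue; 480x640 float32, m along the optical axis (not along the pixel's ray), 0 where there is no reading.
- camera_info(name): a dict with "fx", "fy", "cx", "cy" (pixels), "rvec" (rotation vector, rad) and "tvec" (3), from world to camera coordinates, as OpenCV has them. Camera axes: x right, y down, z forward; pixel columns grow to the right and rows downward; lengths in m; the calibration is good to about 2 mm. A picture is of the moment at which its call begins. camera_info takes no time and is no camera call.
A pose or a line that the arm cannot do raises robot.PlanningError and nothing moves.
- robot.sign_off(): hands the job in; it is judged then, once.
Trained networks look in the newest picture that a camera, given by its name, has taken for a name from the list of things; names that differ only in an ending like _2 or _b are one class to them, and where a whole thing is asked for, a point or a joint stands for the part that bears it (a point fixed in the world has none). Each returns a list of dicts, best first, with "p" (0 to 1); they miss things now and then, are a little off and sometimes report something else, mostly with a low value. They report only what shows in the picture. A call takes as long as a camera call.
- recognise(camera, query): "pixel" ([row, column] in pixels, amid what is visible of it).
- cut_out(camera, query): "pixels" (480x640 bool, what is visible of it) and "pixel" ([row, column] in pixels, amid what is visible of it).
- tip_of(camera, query): "pixel" ([row, column] in pixels: a listed point, or the origin of a listed thing).
Readings, each from a call of its own:
- readout.get_time(): time.
- readout.get_qpos(): joint angles.
- readout.get_joint_vel(): joint speeds.
- readout.get_effort(): joint torques, N m.
- readout.get_ee_pos(): TCP position.
- readout.get_tool_rot(): TCP orientation.
- readout.get_force(): force on the tool from outside, world axes, zero at the start.
- readout.get_moment(): the same for the moment, N m.
- readout.get_opening(): finger opening in m.
- readout.get_grasp_force(): force on a finger pad.
Only numpy, scipy, OpenCV 4.12 (cv2) and the standard library are available. Lean on these libraries where they do the work, as an engineer would, in place of code of your own. Each camera call takes 0.05 s, during which the arm holds its last target. There are 200 camera calls.

### The job

Hook the two claws of the blue bin's bracket into the two slots of the grey strip on the upright and let go, so that it hangs by itself with its claws resting on the sprung catch. Then press straight down on its red pad with the closed fingers, firmly, until it snaps past the catch and sits fully home on the orange seat pin; leave it locked there and do not disturb the other things on the bench.

Things in the scene. Friction and masses are not known exactly. Their poses are not given: they have to be found in the camera images.
- bracket: Loose bin bracket, about 0.32 kg, standing level on the bench. Origin on its underside below the middle of the yellow fin; x points back to the claws, z up. In mm: steel back plate x 39..45, 70 wide, z 0..80; floor plate 6 thick under the fin; blue open bin in front, x -118..-28, 100 wide, z 0..45. Centre of mass within 20 of x = 0.
- bracket_grip (a point): Point on the bracket: middle of the fin's top edge, 95 mm above the bracket's underside, 10 mm in front of its origin (x -10); axes as the bracket. The yellow fin is a vertical plate 12 mm thick (y), from x -31 to 39 mm, 90 mm tall; grasp it across y, both sides are free down to the floor plate for 22 mm ahead of and 28 mm behind this point.
- bracket_press (a point): Point on the bracket: middle of the top of the red press pad, 27 x 40 mm, level with the fin's top edge, from x 18 to 45 mm (flush with the back plate), 95 mm above the underside. Press straight down here, close to the back plate; pressed further forward, over the fin or the bin, the bracket cocks and jams in its slots.
- bracket_claws (a point): Point on the rear face of the bracket's back plate (x 45, y 0, z 62 mm from the bracket's origin), level with the undersides of the claw necks. Two claws, 7 mm wide, at y -22 and +22: neck 9 mm high reaching 10.5 mm back, at its end a leg 5 mm thick hanging to 22 mm below this point, with a round toe 6 mm across at its foot that reaches 12.5 mm back.
- upright: Fixed upright: dark base plate (x -40..110, y -75..75 mm, 10 mm thick), aluminium post, and the grey slotted strip clamped on it. Origin at bench level, x pointing away behind the slotted face, z up. THE STRIP'S HEIGHT IS NOT IN THIS POSE: its lower end is anywhere from 20 to 45 mm above the bench. Find it by touch or sight.
- strip_face (a point): Point fixed to the upright, at bench level under the middle of the strip's front face (x -30 mm in the upright's frame; axes as the upright; the face looks to -x). Strip: 80 mm wide, 150 mm tall, 4 mm sheet (its edge is at x 0..4 mm here) with side flanges 24 mm deep. Its top edge, 170 to 195 mm above the bench and higher than the post, is free to touch from above and does not give way.
- slots (a point): The same point as strip_face, for the slots, in mm above the strip's lower end: two slots, 12 wide, at y -22 and +22, from 92 to 130. The claws go straight in, bracket level and square, with its underside 53 to 58 above the lower end, until the plate meets the face; refused at another height, the plate stays 12 off. The black block and pin at y 0 stand 14 out, below 36.
- catch (a point): The same point again, for the catch: white sprung rollers hidden behind the slots. Lowered, the claws' toes rest on them with the bracket's underside about 41 mm above the strip's lower end; let go there, it hangs. Pressing with some 10 to 20 N on the red pad takes it past them to home at 30 mm, a hard stop, where they hold it down; the plate may stand up to 4 mm off the face.
- seat_pin (a joint): Orange spring pin, 10 mm across, in the black block at the front of the strip; 0 = up, grows as it is pressed down (m), light spring (about 1.5 N). The bracket's back plate reaches it only near home; it reads about 0.005 when the bracket is fully home, under 0.001 when the bracket hangs on the catch.
- housing: Bystander: black open device housing 130 x 100 x 28 mm, loose; origin at the centre of its underside.
- board: Bystander: green circuit board 100 x 70 x 16 mm with components, loose, lying flat; origin at the centre of its underside.
- driver: Bystander: black power screwdriver about 215 x 50 x 39 mm, lying in a cradle along its x; origin on the bench under the middle of its body (x -85..130 mm).
- jar: Bystander: jar with red cap, 60 mm across, 75 mm tall; origin at the centre of its underside.

How it is judged:
On the way, in this order (a step that is already met when the one before it is completed fails the run):
1. the bracket hangs by its claws in the slots, let go, not yet pressed home (x of bracket in the frame of upright between -0.0805 and -0.07 m and y of bracket in the frame of upright between -0.006 and 0.006 m and angle between the x axis of bracket and the x axis of upright, either way round below 0.12 rad and angle between bracket's own z axis and vertical below 0.12 rad and z of bracket in the frame of upright above 0.045 m and linear speed of bracket below 0.02 m/s and contact force between the arm and bracket below 0.3 N and value of joint seat_pin below 0.001 m), for 0.2 s.
2. the bracket is pressed down past the catch, on to the seat pin (value of joint seat_pin above 0.0035 m and x of bracket in the frame of upright above -0.0805 m), for 0.2 s.
At the end, for the whole second after the job is handed in: The bracket sits level and square (within 0.12 rad) with its claws in both slots: origin within 6 mm of the upright's middle sideways and 70 to 80.5 mm in front of its axis, at least 45 mm above the bench, the seat pin pressed in more than 3.5 mm by it, at rest and untouched (all of step 2 and x of bracket in the frame of upright below -0.07 m and y of bracket in the frame of upright between -0.006 and 0.006 m and angle between the x axis of bracket and the x axis of upright, either way round below 0.12 rad and angle between bracket's own z axis and vertical below 0.12 rad and z of bracket in the frame of upright above 0.045 m and linear speed of bracket below 0.02 m/s and contact force between the arm and bracket below 0.3 N).
It fails at once if a bystander (housing, board, screwdriver or jar) is moved by more than 30 mm (distance of any of housing, board, driver, jar from where it was at the start of the episode above 0.03 m).
It fails at once if the bracket is tipped by more than 0.6 rad (angle between bracket's own z axis and vertical above 0.6 rad).
It also fails if it takes over 61 s, if anything falls off the work surface, if the arm or the gripper's body presses on something with over 40 N, if the wrist force passes 120 N, or if a joint passes its speed limit or range.

## Working session

There is one attempt and no reset: what is moved stays moved. The work goes in short steps, each a Python script; the robot and the scene stay as the last script left them, time stands still between calls to the robot, and variables do not carry over. Pictures are saved under pics/ and viewed, at most 10 in all, crops included, and the job is handed in when it is done.

```bash
ls; mkdir -p pics
cat > h.py <<'E'
import numpy as np, cv2
from rig import robot, grab_frame, camera_info, recognise, cut_out, tip_of, readout
def cam(n):
    c=camera_info(n); R=cv2.Rodrigues(np.array(c["rvec"],float))[0]; return c,R,np.array(c["tvec"],float).ravel()
def cloud(n,d):
    c,R,t=cam(n); v,u=np.mgrid[0:480,0:640]
    P=np.stack([(u-c["cx"])/c["fx"]*d,(v-c["cy"])/c["fy"]*d,d],-1)
    return (P-t)@R   # world
def ray(n,px):
    c,R,t=cam(n); r=np.array([(px[1]-c["cx"])/c["fx"],(px[0]-c["cy"])/c["fy"],1.])@R
    return -R.T@t, r
def onplane(n,px,z):
    o,r=ray(n,px); return o+r*(z-o[2])/r[2]
E
python3 - <<'E'
from h import *
for n in("side","top"):
    p,d=grab_frame(n); cv2.imwrite(f"pics/{n}0.png",p[...,::-1]); np.save(n+"0.npy",d)
    o,_=ray(n,(0,0)); print(n,o,(d>0).mean())
    P=cloud(n,d)
    for q in("bracket","upright","housing","board","driver","jar"):
        for r in recognise(n,q)[:2]:
            i,j=map(int,r["pixel"]); print(q,r["p"].__round__(2),r["pixel"],P[i,j].round(3))
    for q in("bracket","bracket_grip","bracket_press","bracket_claws","upright","strip_face","seat_pin"):
        for r in tip_of(n,q)[:2]:
            i,j=map(int,r["pixel"]); print("tip",q,round(r["p"],2),r["pixel"],P[min(i,479),min(j,639)].round(3))
print(readout.get_time(),readout.get_tool_rot())
E
```

```text
pics
rig.py
side [ 0.50153641 -0.9038274   0.8112565 ] 0.9959407552083334
bracket 0.93 [174.7, 258.9] [0.433 0.255 0.034]
upright 0.95 [252.8, 390.0] [ 0.714 -0.043  0.029]
housing 0.65 [329.1, 286.0] [ 0.492 -0.225  0.012]
housing 0.37 [254.8, 391.1] [ 0.72  -0.03   0.011]
board 0.85 [246.9, 260.9] [0.44  0.017 0.006]
driver 0.58 [438.2, 384.5] [ 0.636 -0.466  0.034]
jar 0.87 [164.0, 368.8] [0.706 0.262 0.05 ]
tip bracket 0.61 [184.6, 272.3] [0.467 0.251 0.006]
tip bracket_grip 0.58 [153.0, 261.1] [0.444 0.253 0.095]
tip bracket_press 0.78 [152.0, 277.4] [0.483 0.251 0.098]
tip bracket_claws 0.83 [167.6, 285.0] [0.501 0.225 0.072]
tip upright 0.7 [254.0, 371.8] [ 0.677 -0.027  0.01 ]
tip upright 0.47 [178.5, 372.5] [0.675 0.026 0.17 ]
tip strip_face 0.56 [249.9, 362.2] [ 0.653 -0.05   0.047]Traceback (most recent call last):
  File "<stdin>", line 10, in <module>
ValueError: it knows: board, bracket, bracket_claws, bracket_grip, bracket_press, catch, driver, housing, jar, slots, strip_face, upright
```

Run:
```python
from h import *
n="top"
p,d=grab_frame(n); cv2.imwrite(f"pics/{n}0.png",p[...,::-1]); np.save(n+"0.npy",d)
o,_=ray(n,(0,0)); print(n,o,(d>0).mean())
P=cloud(n,d)
for q in("bracket","bracket_grip","bracket_press","bracket_claws","upright","strip_face"):
    for r in tip_of(n,q)[:2]:
        i,j=map(int,r["pixel"]); print("tip",q,round(r["p"],2),r["pixel"],P[min(i,479),min(j,639)].round(3))
for m in("side","top"):
    if m=="side": grab_frame(m)
    for q in("bracket","upright"):
        c=cut_out(m,q)[0]; np.save(f"{m}_{q}.npy",c["pixels"]); print(m,q,c["p"],c["pixels"].sum())
print(readout.get_time(),readout.get_tool_rot().round(3))
```

```text
top [ 0.46541048 -0.08177919  1.30365156] 0.9959244791666667
tip bracket 0.76 [281.7, 189.0] [0.459 0.249 0.009]
tip bracket_grip 0.64 [283.1, 173.3] [0.455 0.291 0.003]
tip bracket_press 0.91 [265.5, 180.1] [0.498 0.248 0.096]
tip bracket_claws 0.69 [263.0, 180.4] [0.502 0.247 0.1  ]
tip upright 0.76 [193.1, 292.4] [ 0.652 -0.022  0.181]
tip strip_face 0.84 [203.0, 292.7] [ 0.648 -0.016  0.054]
side bracket 0.73 2749
side upright 0.33 2765
top bracket 0.7 2538
top upright 0.86 2683
1.25 [[ 0.924  0.383 -0.   ]
 [ 0.383 -0.924  0.   ]
 [-0.    -0.    -1.   ]]
```

View pics/side0.png

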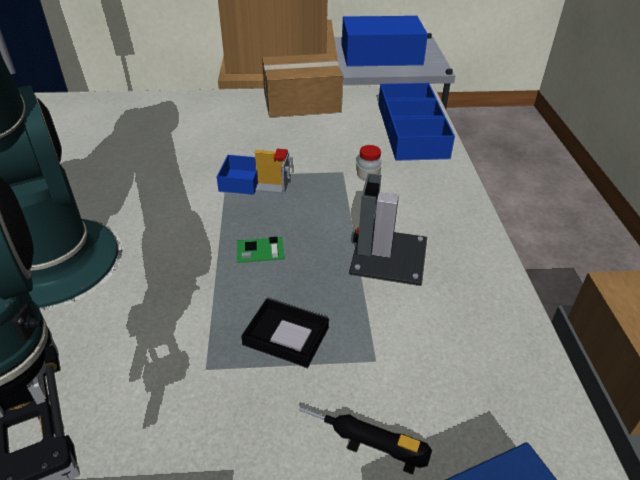

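View pics/top0.png

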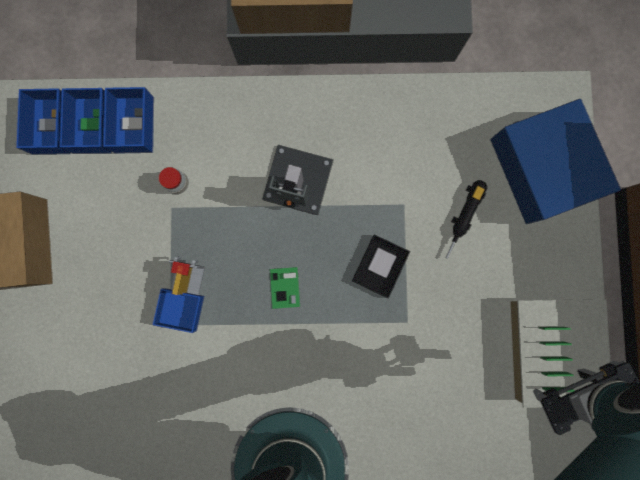

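The side view shows the bracket at about (170,258) with its claws to the right. The upright is at (250,385), its strip facing left, and the jar is behind the bracket at (160,368). The top view shows the bracket at (283,182) and the upright at (180,298), turned about -13°. Next I fit both poses from depth.

Run:
```python
from h import *
def rect(n,m,P):
    r=cv2.minAreaRect(P[m][:,:2].astype(np.float32)*1000); print(n,m.sum(),np.round(r[0],1),np.round(r[1],1),round(r[2],1))
for cam_ in("top","side"):
    P=cloud(cam_,np.load(cam_+"0.npy")); x,y,z=P[...,0],P[...,1],P[...,2]
    img=cv2.imread(f"pics/{cam_}0.png").astype(int); b,g,r=img[...,0],img[...,1],img[...,2]
    U=(abs(x-.69)<.14)&(abs(y+.035)<.12); B=(abs(x-.45)<.1)&(abs(y-.25)<.09)
    hsv=cv2.cvtColor(img.astype(np.uint8),cv2.COLOR_BGR2HSV)
    dark=(img.max(-1)<80)
    m=U&dark&(abs(z-.01)<.006); m=cv2.morphologyEx(m.astype(np.uint8),cv2.MORPH_OPEN,np.ones((3,3)))>0
    rect(cam_+" base",m,P)
    m=U&(z>.16); rect(" strip/post top",m,P); print(np.percentile(z[m],[5,50,80,90,95,99]).round(4))
    for zz in np.arange(.12,.2,.005):
        m2=U&(abs(z-zz)<.0025)
        if m2.sum()>5 : print(zz.round(3),m2.sum(),P[m2][:,:2].mean(0).round(3))
    blue=B&(hsv[...,0]>100)&(hsv[...,0]<130)&(hsv[...,1]>150)&(z>.003); rect(" bin",blue,P)
    top=blue&(z>.037); rect(" binrim",top,P); print(np.percentile(z[top],[10,50,90]).round(4))
    yel=B&(hsv[...,0]>15)&(hsv[...,0]<35)&(hsv[...,1]>130)&(z>.08); rect(" fin",yel,P); print(np.percentile(z[yel],[10,50,90]).round(4))
    red=B&((hsv[...,0]<8)|(hsv[...,0]>172))&(hsv[...,1]>130)&(z>.08); rect(" pad",red,P)
    o=U&(hsv[...,0]>5)&(hsv[...,0]<20)&(hsv[...,1]>150)&(z>.02); print("orange",o.sum(),np.median(P[o],0).round(4) if o.any() else 0, P[o].max(0).round(4) if o.any() else 0)
    fl=(abs(x-.6)<.1)&(abs(y-.15)<.05); print("bench z",np.median(z[fl]))
```

```text
top base 2001 [715.7 -27. ] [148.9 149.5] 74.1
 strip/post top 273 [667.4 -13.4] [80.2 29. ] 74.8
[0.1633 0.1769 0.1792 0.1806 0.1813 0.1835]
0.12 30 [ 0.662 -0.015]
0.125 15 [ 0.66  -0.029]
0.13 18 [ 0.666 -0.008]
0.135 14 [ 0.671 -0.019]
0.14 19 [ 0.668 -0.013]
0.145 16 [ 0.67 -0.02]
0.15 65 [ 0.695 -0.023]
0.155 156 [ 0.697 -0.023]
0.16 28 [ 0.682 -0.016]
0.165 19 [ 0.663 -0.013]
0.17 27 [ 0.661 -0.012]
0.175 101 [ 0.667 -0.013]
0.18 110 [ 0.663 -0.012]
0.185 6 [ 0.662 -0.002]
 bin 761 [388.7 269.5] [101.4  89.1] 78.3
 binrim 168 [388.7 269.5] [101.4  89.1] 78.3
[0.0393 0.0431 0.0467]
 fin 129 [454.5 255.5] [13.2 47.9] 80.1
[0.0871 0.0933 0.0967]
 pad 182 [490.8 248.4] [40.  26.2] 78.2
orange 16 [ 0.6479 -0.0076  0.0632] [ 0.6534 -0.003   0.0669]
bench z 0.0001870319269738574
side base 2362 [715.4 -28.9] [152.1 149.2] 74.1
 strip/post top 487 [671.8 -13.9] [87.2 36.1] 73.9
[0.1625 0.1754 0.1794 0.1806 0.1813 0.1821]
0.12 68 [ 0.682 -0.04 ]
0.125 66 [ 0.68  -0.042]
0.13 75 [ 0.682 -0.041]
0.135 67 [ 0.681 -0.042]
0.14 75 [ 0.68  -0.041]
0.145 78 [ 0.683 -0.04 ]
0.15 75 [ 0.681 -0.04 ]
0.155 205 [ 0.694 -0.028]
0.16 67 [ 0.681 -0.027]
0.165 86 [ 0.667 -0.022]
0.17 89 [ 0.667 -0.018]
0.175 105 [ 0.667 -0.02 ]
0.18 181 [ 0.666 -0.013]
 bin 1086 [389.9 270.2] [122.8  79.6] 90.0
 binrim 258 [390.1 269.9] [122.2  79.2] 90.0
[0.0383 0.0434 0.0473]
 fin 157 [457.5 255. ] [18.6 57.1] 71.8
[0.0827 0.0923 0.0971]
 pad 122 [490.7 248. ] [44.6 26.6] 77.8
orange 17 [ 0.6464 -0.0085  0.0642] [ 0.6493 -0.0031  0.0667]
bench z 0.002463620630794406
```

Run:
```python
import cv2,numpy as np
s=cv2.imread("pics/side0.png");t=cv2.imread("pics/top0.png")
a=cv2.resize(s[140:290,330:440],None,fx=4,fy=4,interpolation=2)[:600]
b=cv2.resize(t[135:225,255:345],None,fx=4,fy=4,interpolation=2)
c=np.zeros((600,800,3),np.uint8);c[:a.shape[0],:440]=a;c[:360,440:800]=b
e=cv2.resize(t[250:335,150:210],None,fx=2.8,fy=2.8,interpolation=2);c[361:361+e.shape[0],440:440+e.shape[1]]=e[:239]
cv2.imwrite("pics/crop.png",c)
```

```text
(no output)
```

View pics/crop.png

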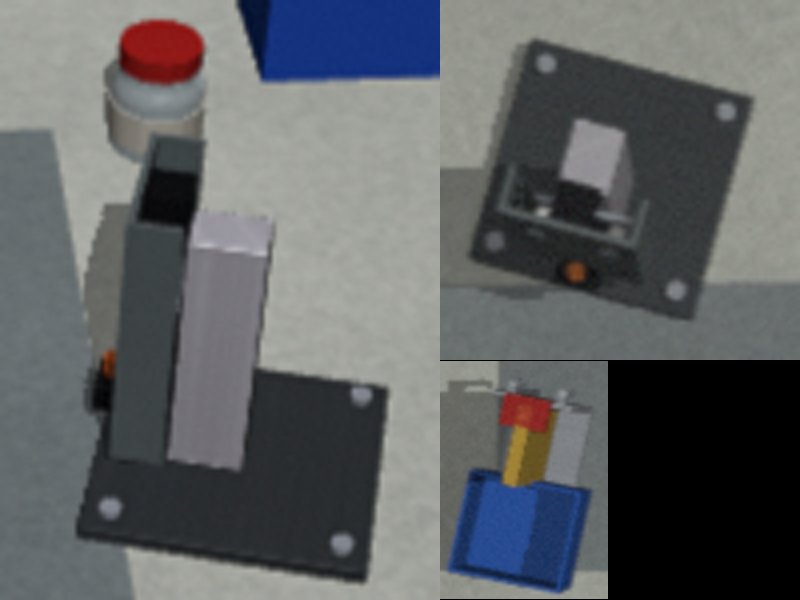

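The crops agree with the depth fits. The upright sits at yaw ≈ -15.7° with its strip top at about 0.181. The bracket origin is about (0.460, 0.255) at yaw -11.7°. Next I touch the strip: straddle it to find its sideways middle, then press on its top edge for the height.

```bash
cat >> h.py <<'E'
UY=np.radians(-15.7); BY=np.radians(-11.7)
def ax(a): return np.array([np.cos(a),np.sin(a),0]),np.array([-np.sin(a),np.cos(a),0])
def down(a): ex,ey=ax(a); return np.stack([ex,-ey,[0,0,-1.]],1)
F=np.array([.6531,-.0102,0])   # strip_face estimate
def U(x,y,z): ex,ey=ax(UY); return F+ex*x+ey*y+[0,0,z]
def inU(p): ex,ey=ax(UY); d=np.array(p)-F; return np.array([d@ex,d@ey,d[2]])
T=robot.tcp_to_tips
def ln(p,v=.15,th=None): return robot.move_linear([float(c) for c in p],velocity=v,threshold=th)
E
python3 - <<'E'
from h import *
print(T)
robot.move_ptp(U(.012,0,.26),down(UY)); print(readout.get_time())
print(ln(U(.012,0,.167+T),.1,5), readout.get_time(), inU(readout.get_ee_pos()))
ys=[]
for s in(1,-1):
    hit=ln(U(.012,s*.014,.167+T),.02,3); p=inU(readout.get_ee_pos()); ys.append(p[1]); print(hit,p,readout.get_force(),readout.get_time())
ln(U(.012,sum(ys)/2,.167+T),.03); ln(U(.012,sum(ys)/2,.23),.1)
robot.gripper_to(0); ln(U(.003,sum(ys)/2+.03,.215),.1)
hit=ln(U(.003,sum(ys)/2+.03,.165+T),.025,3); p=inU(readout.get_ee_pos()); print("top",hit,p,p[2]-T,readout.get_time())
ln(U(.003,sum(ys)/2+.03,.25),.15); print("mid",sum(ys)/2,readout.get_time())
E
```

```text
0.022
3.7583
False 4.6167 [1.23266320e-02 1.27026179e-04 1.89644584e-01]
True [0.01187003 0.00871881 0.18873273] [0.27753604 0.05040584 0.11363359] 5.1167
True [ 0.01169231 -0.00519336  0.18843977] [0.78302787 1.01442016 1.02526286] 5.8333
top True [0.00310902 0.03167145 0.20159837] 0.17959837432787157 9.3333
mid 0.0017627248198152754 9.8083
```

```bash
cat >> h.py <<'E'
MID=.00176; LOW=.1798-.150; GX=-.003; GZ=.075
B0=np.array([.4601,.2547,0])
E
python3 - <<'E'
from h import *
ex,ey=ax(BY); g=B0+ex*GX
robot.gripper_to(.06)
robot.move_ptp(g+[0,0,.17],down(BY)); print(readout.get_time())
ln(g+[0,0,GZ],.1,6); print(readout.get_ee_pos()-g,readout.get_time()); 
robot.gripper_to(0); print(readout.get_opening(),readout.get_grasp_force(),readout.get_time(),"z",readout.get_ee_pos()[2])
f0=readout.get_force(); ln(g+[0,0,.21],.12); robot.pause(.2); print("wt",readout.get_force()-f0,readout.get_moment())
robot.move_ptp(U(-.0825+GX,MID,LOW+.0555+GZ+.01),down(UY))
ln(U(-.0825+GX,MID,LOW+.0555+GZ),.05); robot.pause(.3)
print(inU(readout.get_ee_pos())-[GX,MID,LOW+GZ],readout.get_opening(),readout.get_time())
for n in("side","top"):
    p,d=grab_frame(n); cv2.imwrite(f"pics/{n}1.png",p[...,::-1]); np.save(n+"1.npy",d)
s=cv2.imread("pics/side1.png")[60:300,230:450];t=cv2.imread("pics/top1.png")[130:280,240:360]
c=np.zeros((480,800,3),np.uint8);c[:,:440]=cv2.resize(s,(440,480),interpolation=2);c[:450,440:800]=cv2.resize(t,(360,450),interpolation=2)
cv2.imwrite("pics/pre.png",c)
E
```

```text
12.0667
[0.00030772 0.00018683 0.07551611] 13.1667
0.011856072134472831 29.9996218085289 13.9667 z 0.07506480698648756
wt [-0.70760729 -0.82383448 -4.94846001] [ 0.05725295  0.00257768 -0.02327676]
[-8.24174178e-02  4.19486612e-05  5.56467197e-02] 0.01193526454679048 17.1417
```

View pics/pre.png

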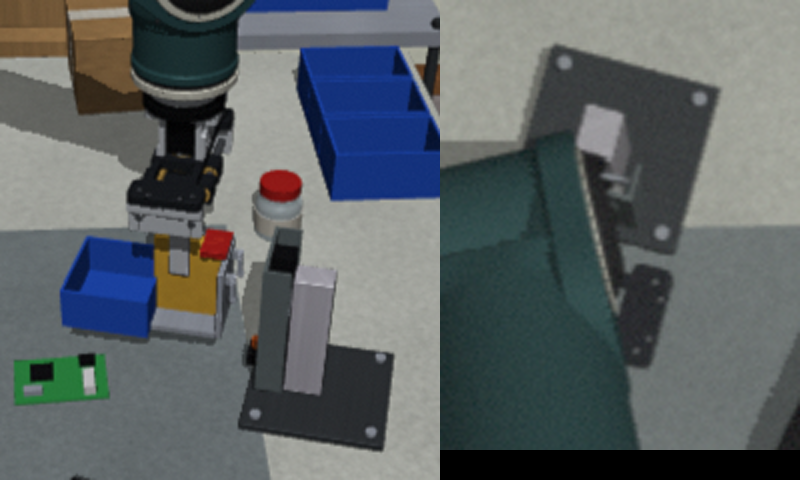

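The bracket is held level in front of the strip, with its claws to the right at about (235,270) in the crop. The bystanders haven't moved. Next I insert it.

Run:
```python
from h import *
hit=ln(U(-.036+GX,MID,LOW+.0555+GZ),.03,5)
p=inU(readout.get_ee_pos())-[GX,MID,LOW+GZ]; print(hit,p.round(4),readout.get_force().round(2),readout.get_time())
P=cloud("side",np.load("side1.npy")); img=cv2.imread("pics/side1.png"); hsv=cv2.cvtColor(img,cv2.COLOR_BGR2HSV)
q=(P-F)@np.stack([*ax(UY),[0,0,1]],1)
m=(hsv[...,0]>100)&(hsv[...,0]<130)&(hsv[...,1]>150)&(q[...,0]<-.08)&(q[...,0]>-.24)&(abs(q[...,1])<.08)&(q[...,2]>.06)
# far rim heights front/back
for a in np.arange(-.21,-.1,.015):
    k=m&(abs(q[...,0]-a)<.0075); print(a.round(3),k.sum(),np.percentile(q[k][:,2],[95,99]).round(4) if k.sum()>5 else "")
r=((hsv[...,0]<8)|(hsv[...,0]>172))&(hsv[...,1]>130)&(q[...,0]<-.03)&(q[...,0]>-.09)&(abs(q[...,1])<.04)&(q[...,2]>.16)
k=q[r]; A=np.c_[k[:,0]-k[:,0].mean(),np.ones(len(k))]; print("pad",len(k),k.mean(0).round(4),np.median(k,0).round(4))
```

```text
True [-0.0439  0.      0.0547] [-0.4  -1.18 -3.89] 18.425
-0.21 0 
-0.195 442 [0.1322 0.1337]
-0.18 327 [0.1308 0.1325]
-0.165 319 [0.1308 0.1323]
-0.15 325 [0.1306 0.1324]
-0.135 327 [0.1307 0.133 ]
-0.12 146 [0.1317 0.1326]
-0.105 74 [0.1328 0.1336]
pad 189 [-0.0512 -0.0028  0.1809] [-0.0512 -0.0029  0.1812]
```

It went in: the plate is at the face and the bracket is level. Next I lower it onto the catch.

Run:
```python
from h import *
x=inU(readout.get_ee_pos())[0]-.0012
ln(U(x,MID,LOW+.0550+GZ),.02)
hit=ln(U(x,MID,LOW+.0395+GZ),.015,5)
p=inU(readout.get_ee_pos())-[GX,MID,LOW+GZ]; print(hit,p.round(4),readout.get_force().round(2),readout.get_time())
```

```text
True [-0.0449  0.      0.0408] [0.28 0.32 5.51] 19.55
```

Run:
```python
from h import *
robot.gripper_to(.05); robot.pause(.3); p=inU(readout.get_ee_pos())
ln(U(p[0],p[1],p[2]+.07),.1); robot.gripper_to(0)
ln(U(p[0]-.12,p[1],p[2]+.09),.2); robot.pause(.4); print(readout.get_time())
s,d=grab_frame("side"); cv2.imwrite("pics/side2.png",cv2.resize(s[110:290,230:450,::-1],(660,540),interpolation=2)); P=cloud("side",d)
q=(P-F)@np.stack([*ax(UY),[0,0,1]],1); hsv=cv2.cvtColor(s,cv2.COLOR_RGB2HSV)
r=((hsv[...,0]<8)|(hsv[...,0]>172))&(hsv[...,1]>130)&(q[...,0]<0)&(q[...,0]>-.09)&(abs(q[...,1])<.04)&(q[...,2]>.12)
k=q[r]; print("pad",len(k),np.median(k,0).round(4),"expect z",LOW+.041+.095, k.min(0).round(4),k.max(0).round(4))
```

```text
23.4833
pad 163 [-0.014  -0.006   0.1659] expect z 0.1658 [-0.0287 -0.022   0.1572] [-0.0026  0.0226  0.1693]
```

View pics/side2.png

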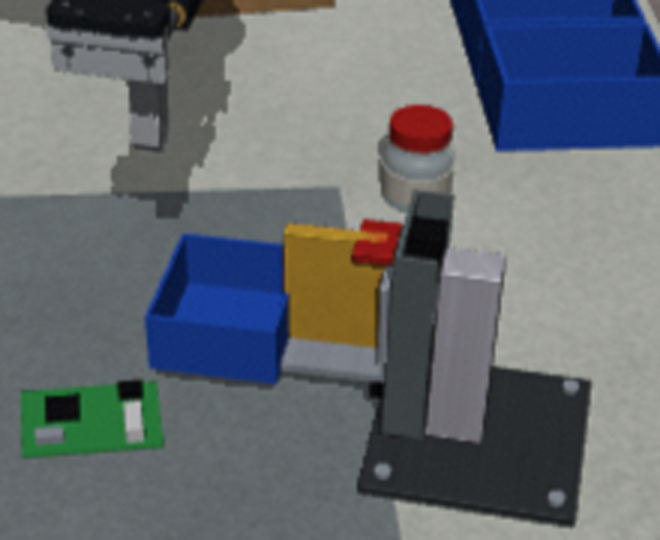

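The bracket hangs free and level on the catch, with its red pad at about (378,242) in the crop. Next I press the pad.

Run:
```python
from h import *
ln(U(-.0115,MID,.215),.15); robot.pause(.2)
hit=ln(U(-.0115,MID,LOW+.030+.095-.004+T),.02,32)
p=inU(readout.get_ee_pos()); print(hit,p.round(4),"underside",(p[2]-T-.095-LOW).round(4),readout.get_force().round(2),readout.get_time())
robot.pause(.4); p=inU(readout.get_ee_pos()); print(p.round(4),"underside",(p[2]-T-.095-LOW).round(4),readout.get_force().round(2))
```

```text
True [-0.0113  0.0019  0.1762] underside 0.0294 [-3.85 -0.56 11.26] 26.7833
[-0.0113  0.0019  0.1762] underside 0.0294 [-4.55 -0.38 10.77]
```

Run:
```python
from h import *
p=inU(readout.get_ee_pos())
ln(U(p[0],p[1],.22),.1); ln(U(-.14,MID,.27),.2); robot.pause(.4)
s,d=grab_frame("side"); cv2.imwrite("pics/side3.png",cv2.resize(s[110:290,230:450,::-1],(660,540),interpolation=2)); P=cloud("side",d)
q=(P-F)@np.stack([*ax(UY),[0,0,1]],1); hsv=cv2.cvtColor(s,cv2.COLOR_RGB2HSV)
r=((hsv[...,0]<8)|(hsv[...,0]>172))&(hsv[...,1]>130)&(q[...,0]<0)&(q[...,0]>-.09)&(abs(q[...,1])<.04)&(q[...,2]>.12)
k=q[r]; print("pad",len(k),np.median(k,0).round(4),"expect z",LOW+.030+.095,readout.get_force().round(2),readout.get_time())
```

```text
pad 177 [-0.0158 -0.0044  0.1548] expect z 0.1548 [-0.35 -0.43 -0.01] 29.0667
```

View pics/side3.png

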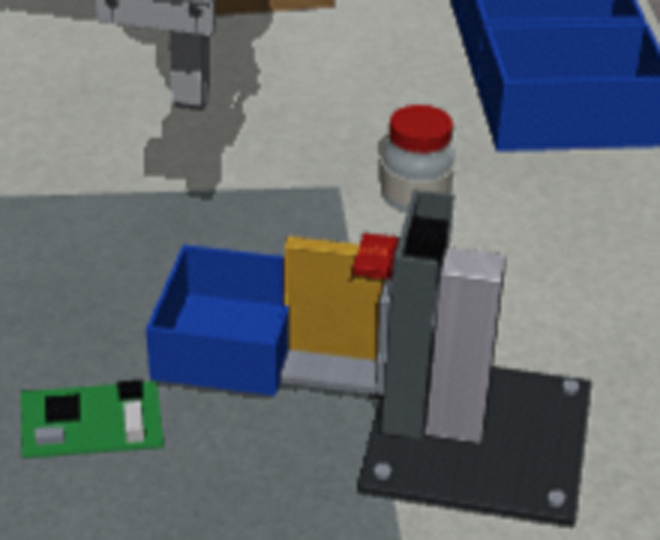

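The bracket sits 11 mm lower, level and locked, with its pad at the expected home height of 0.1548 and the arm clear. I'm handing the job in.

```bash
python3 -c "
from rig import robot
print(robot.sign_off())"
```

```text
the job is handed in; nothing more can be done
None
```

The bracket was hooked in, let go to hang on the catch, then pressed past it to its home height (pad at 0.1548 m, as expected), and the job is handed in after about 29 s; I did not read the seat pin itself, and the result is not shown to me.

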